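# Tighten the ratchet clamping lever that holds a lens post on an optical breadboard

### The job

The lens post standing in the clamping fork on the black breadboard is still loose, and the linear stage leaves the orange clamping lever too little room to tighten it in one go. Lift the lever off its serrations, swing it back anticlockwise, let it drop into the serrations again and turn it clockwise until the fork holds the post firmly (a push of about 10 N at the grip; do not force it beyond 13 N). Leave the lever down in its serrations and let go; the post must not be shifted and the other things on the board stay where they are.

Things in the scene. Friction and masses are not known exactly. Their poses are not given: they have to be found in the camera images.
- grip (a point): Middle of the orange clamping lever's grip: a level bar 13 mm wide, 16 mm high, 44 mm long, from 49 to 93 mm from the pivot axis (this point: at 72 mm, in the centre of the section, 67.5 mm above the table when the lever is down). x axis: along the lever, away from the pivot; z up. An arm 10 mm wide joins it to the round bell on the pivot (36 mm in diameter, its top 70 mm above the table).
- pivot (a point): Point on the lever's vertical pivot axis, 67.5 mm above the table, fixed on the board at board x -20, y -20 mm. Clockwise seen from above tightens. At the start the lever points 129 to 181 deg (measured from board x towards board y), short of the linear stage; what is left to the stage is not enough to tighten. It can be swung back anticlockwise, on the robot's side, to 250 deg.
- lever_lift (a joint): Lift of the lever off its serrations (m). 0: down, teeth engaged, it turns the clamp nut. A spring pulls it down with 4 N (7 N at full lift, 0.008). Above 0.0045 the teeth are clear: it swings freely and the nut stays. 16 teeth, one every 22.5 deg, 5 deg of play. Let down on tooth tips it rests at 0.003 to 0.004 and clicks in, unless the fingers hold it up, when turned on by less than one tooth.
- fork: Grey clamping fork, 43 mm wide, 8 mm thick, sprung up 2 to 3 mm off the post's flange until the nut drives it down. Origin: pivot axis, underside, 21 mm above the table; x to the post. Push at the grip to turn the engaged lever: 1 N while loose; after 0.9 to 1.3 rad in all (it differs each time) the fork bears, then the push rises by 7 N per 0.1 rad, to 10 N when firm. It stays when let go.
- stage_top (a point): Centre of the top of the linear stage, a block 60 x 62 mm (board x, y), its top 76 mm above the table, at board x 6, y 66 mm, with a micrometer on its far (board +y) side. The lever itself comes up against it when it points to about 100 deg; fingers closed on the grip meet it at about 115 deg.
- pedestal: The lens post: a loose steel pedestal 25 mm in diameter with a flange 40 mm in diameter and 6 mm thick, standing in the fork 50 mm from the pivot (at board x 30, y -20 mm), with a black round lens mount 37 mm in diameter on top, 91 mm high in all. Origin: centre of its underside, on the board, 12.5 mm above the table.
- board: Black breadboard 300 x 350 mm (x, y), 12.5 mm thick, fixed on the table. Origin: centre of its underside; x axis from the pivot to the lens post, y axis from the pivot to the linear stage.
- objective: Loose brass microscope objective 31 mm in diameter and 47 mm high, standing on the far part of the board. Origin: centre of its underside.
- lens_ring: Loose bare aluminium lens ring 41 mm in diameter and 10 mm high, lying on the far part of the board. Origin: centre of its underside.
- ball_driver: Loose ball driver with a red handle, 150 mm long and 18 mm thick, lying at the far edge of the board. Origin: at its middle, on the board.
Not all that is in view belongs to the job. Of the things that look like the pedestal, the middle-sized one is meant.

How it is judged:
On the way, in this order (a step that is already met when the one before it is completed fails the run):
1. the lever is lifted off its serrations (value of joint lever_lift above 0.003 m), for 0.1 s.
2. the fork is pressed on the post's flange with more than 6 N, the lever down in its serrations (contact force between fork and pedestal above 6 N and value of joint lever_lift below 0.0015 m), for 0.2 s.
At the end, for the whole second after the job is handed in: The fork presses on the lens post's flange with more than 6 N (a push of about 7.5 N at the grip gives that, 10 N gives 9 N), the lever is down in its serrations (lifted less than 1.5 mm) and let go, and the lens post stands upright and at rest within 4 mm of where it stood (all of step 2 and distance of pedestal from where it was at the start of the episode below 0.004 m and angle between pedestal's own z axis and vertical below 0.03 rad and linear speed of pedestal below 0.01 m/s); the robot touches nothing.
It fails at once if the clamp is forced: the fork presses on the flange with more than 15.5 N (contact force between fork and pedestal above 15.5 N).
It fails at once if the lens post is shifted by more than 4 mm (distance of pedestal from where it was at the start of the episode above 0.004 m).
It fails at once if the objective, the ring or the ball driver is moved by more than 15 mm (distance of any of objective, lens_ring, ball_driver from where it was at the start of the episode above 0.015 m).
It also fails if it takes over 51 s, if anything falls off the work surface, if the arm or the gripper's body presses on something with over 40 N, if the wrist force passes 120 N, or if a joint passes its speed limit or range.

### The arm

A 6-joint arm with a two-finger parallel gripper is mounted at the origin on the work surface. World frame = base frame: x ahead of the robot, y to its left, z up, the work surface at z = 0. Lengths are in m, angles in rad, forces in N, time in s.
With the tool pointing down it reaches from about 0.35 to 0.725 m from the base axis. Payload 6 kg.
Tool frame: the origin (TCP) lies between the finger pads; the fingertips stand 25 mm ahead of it and the grasp point (between the pads) lies 6 mm ahead of it; y points along the fingers, z is the direction in which the jaws open and shut, and the axes are right-handed (so a half turn about y gives the same grasp; the last joint's range is limited). The gripper opens to 85 mm and grips with 20 to 120 N. Pads are 22 mm wide; open, the fingers measure 114 mm over their backs; the gripper's body (76 mm by 85 mm) begins 54 mm behind the grasp point. The pads swing forward as they close: fully open they stand 13 mm farther back than shut.
Start: joints at [-0.917, 0.04, 0.085, 0, -1.615, -0.334], TCP at [0.189, -0.57, 0.256] pointing down, gripper open.
Joint ranges: [-2.56, 2.56], [-1.29, 2.01], [-1.08, 1.49], [-3.29, 1.98], [-2.81, -0.18], [-2.99, 2.99]. Speed limits (rad/s): [2.57, 2.57, 3.01, 3.14, 3.14, 3.14].

### API

Orientations are given as a rotation vector (axis times angle).
In Python, from cell import * gives the robot as it stands.
- The arm moves only by the tool send_rows, never from a script. Its argument "deltas" is a list of rows, each an object with "offset": the shift along the tool's x, y, z in m, a list of three; "dr": the turn, a rotation vector about the tool's x, y, z in degrees, a list of three. In form: [{"offset": [x, y, z], "dr": [wx, wy, wz]}, ...]. A call has 1 to 10 rows; each row is the pose to reach, as a shift and turn from the pose commanded when the call began, along the tool's axes at that moment; what a row does not reach only later rows make up. A row lasts 1/12 s, in which the tool goes at most 41.7 mm and 7.16 degrees, less where a joint would pass 70% of its speed; a pose out of reach is approached as far as the arm can. A call with a gripper value outside its range is refused whole. "claw" is the closure in counts, from 0 (fully open) to 255 (shut), set as the call begins (left out, the last holds). The fingers move at their own pace and stop on an object; "grip_force" is the grip in N (left out, the last holds). Time passes only in rows, so rows that repeat a pose let the fingers close. It gives the time, the measured TCP pose, the force and the opening at its end, in the units of the state.
- read_state(): the state, without advancing time (a new reading comes with each control period).
- capture(name): name is "side" or "top" or "wrist"; returns (picture, depth): 420x560x3 uint8, red, green, blue; 420x560 float32, m along the optical axis (not along the pixel's ray), 0 where there is no reading.
- get_calibration(name): a dict with "mtx" (3x3 intrinsics, pixels), "rvec" (rotation vector, rad) and "tvec" (3), from world to camera coordinates, as OpenCV has them; the wrist camera has in their place "hand_eye" (4x4, takes a point from camera to tool coordinates, whose origin is the TCP and whose axes are the tool frame's). Camera axes: x right, y down, z forward; pixel columns grow to the right and rows downward; lengths in m; the calibration is good to about 2 mm. A picture is of the moment at which its call begins: read the wrist's pose just before it. get_calibration takes no time and is no camera call.
- job_done(): hands the job in, once; it reports no verdict.
Trained networks look in the newest picture that a camera, given by its name, has taken for a name from the list of things; names that differ only in an ending like _2 or _b are one class to them, and where a whole thing is asked for, a point or a joint stands for the part that bears it (a point fixed in the world has none). Each returns a list of dicts, best first, with "score" (0 to 1); they miss things now and then, are a little off and sometimes report something else, mostly with a low value. They report only what shows in the picture. A call takes as long as a camera call. They do not tell look-alikes from the thing itself.
- regions_of(camera, name): "mask" (420x560 bool, what is visible of it).
- mark_of(camera, name): "centre" ([x, y, z] in m, in world coordinates, good to about 4 mm: a listed point, or the origin of a listed thing).
The state is a dict: "clock": time; "q": joint angles; "qvel": joint speeds; "tau": joint torques, N m; "tcp_pos": TCP position; "ee_rot": TCP orientation; "force": force on the tool from outside, world axes, zero at the start; "wrist_torque": the same for the moment, N m; "finger_gap": finger opening in m.
Only numpy, scipy, OpenCV 4.12 (cv2) and the standard library are available. Lean on these libraries where they do the work, as an engineer would, in place of code of your own. Each camera call takes 0.05 s, during which the arm holds its last target.

## Working session

There is one attempt and no reset: what is moved stays moved. The work goes in short steps, Python scripts to look and compute and a tool call to move; the robot and the scene stay as the last step left them, time stands still between calls to the robot, and variables do not carry over. Pictures are saved under pics/ and viewed, and the job is handed in when it is done.

Besides the shell and the picture viewer there is one more tool, called after "Emit:" as name([rows], argument=value, ...), one row to a line, values as JSON. send_rows: Moves the arm, as the interface text tells. Its arguments: {"type":"object","properties":{"deltas":{"type":"array","items":{"type":"object","properties":{"offset":{"type":"array","items":{"type":"number"}},"dr":{"type":"array","items":{"type":"number"}}}}},"claw":{"type":"number"},"grip_force":{"type":"number"}},"required":["deltas"]}

```bash
ls; mkdir -p pics; python3 - <<'E'
from cell import *
import cv2,numpy as np
s=read_state();print({k:np.round(v,4) for k,v in s.items()})
for n in("side","top"):
    p,d=capture(n);cv2.imwrite(f"pics/{n}0.png",p[:,:,::-1]);np.savez(f"{n}0.npz",p=p,d=d)
    for t in("grip","pivot","stage_top","pedestal","board","fork","objective","lens_ring","ball_driver"):
        print(n,t,[(np.round(m["centre"],3),round(m["score"],2)) for m in mark_of(n,t)])
print(read_state()["clock"])
E
```

```text
pics
{'clock': np.float64(0.0), 'q': array([-9.1730e-01,  4.0800e-02,  8.3800e-02, -5.0000e-04, -1.6155e+00,
       -3.3370e-01]), 'qvel': array([-0.0009, -0.0011,  0.0005,  0.0005,  0.0003,  0.0004]), 'tau': array([-6.00000e-04, -3.68207e+01,  3.47419e+01,  6.93270e+00,
       -5.20000e-03,  0.00000e+00]), 'tcp_pos': array([ 0.1886, -0.5693,  0.2552]), 'ee_rot': array([-1.5544, -0.2507,  0.2513]), 'force': array([-0.0274,  0.8613, -0.5053]), 'wrist_torque': array([-0.0208,  0.0601,  0.0158]), 'finger_gap': np.float64(0.0853)}
side grip [(array([0.542, 0.068, 0.068]), 0.95), (array([0.74 , 0.061, 0.013]), 0.25)]
side pivot [(array([0.614, 0.079, 0.07 ]), 0.8)]
side stage_top [(array([0.621, 0.168, 0.075]), 0.61)]
side pedestal [(array([ 0.75 , -0.168,  0.004]), 0.83), (array([0.666, 0.087, 0.009]), 0.69), (array([ 0.583, -0.175,  0.003]), 0.63)]
side board [(array([ 0.632,  0.098, -0.001]), 0.65)]
side fork [(array([0.615, 0.078, 0.024]), 0.71), (array([0.668, 0.087, 0.012]), 0.7)]
side objective [(array([ 0.76 , -0.007,  0.011]), 0.65), (array([0.614, 0.073, 0.02 ]), 0.64)]
side lens_ring [(array([0.74 , 0.059, 0.013]), 0.72), (array([0.543, 0.064, 0.07 ]), 0.6)]
side ball_driver [(array([0.731, 0.205, 0.014]), 0.85)]
top grip [(array([0.543, 0.068, 0.065]), 0.57)]
top pivot [(array([0.615, 0.073, 0.066]), 0.98)]
top stage_top [(array([0.625, 0.166, 0.077]), 0.79)]
top pedestal [(array([0.667, 0.083, 0.016]), 0.72), (array([ 0.582, -0.178, -0.001]), 0.59), (array([ 0.746, -0.166, -0.002]), 0.5)]
top board [(array([ 0.631,  0.1  , -0.001]), 0.85), (array([0.664, 0.085, 0.013]), 0.44)]
top fork [(array([0.619, 0.076, 0.02 ]), 0.58)]
top objective [(array([ 0.766, -0.003,  0.015]), 0.57)]
top lens_ring [(array([0.745, 0.064, 0.012]), 0.58), (array([0.545, 0.068, 0.067]), 0.42)]
top ball_driver []
1.0
```

View pics/side0.png

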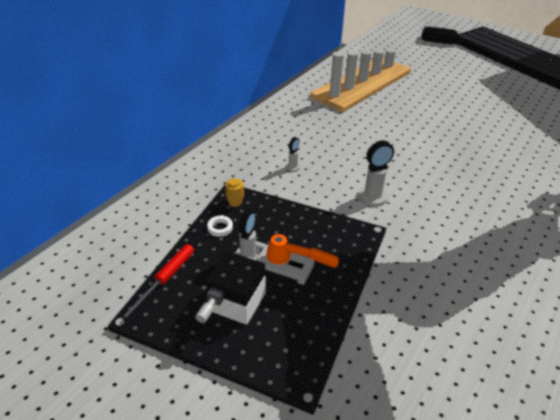

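View pics/top0.png

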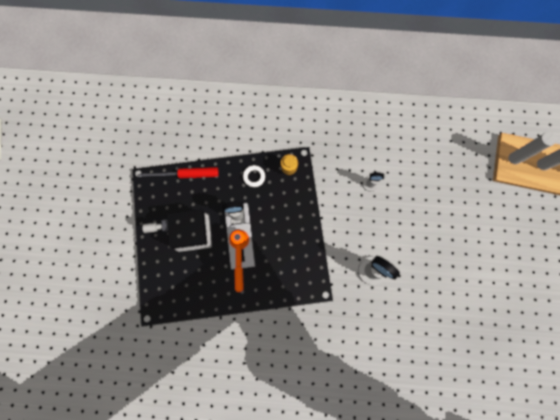

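The look-alikes in the side view are the large post at (380,170), the small one at (293,152) and the middle-sized one at (250,240). The middle-sized one stands in the fork beside the orange lever, so it is the one meant. I'll confirm this in a crop and refine the geometry from depth.

```bash
cat > h.py <<'E'
import numpy as np,cv2
from scipy.spatial.transform import Rotation as Ro
from cell import *
def world(n,d,mask,T=None):
    c=get_calibration(n);K=np.array(c["mtx"]);v,u=np.nonzero(mask&(d>0));z=d[v,u]
    P=np.c_[(u-K[0,2])*z/K[0,0],(v-K[1,2])*z/K[1,1],z]
    if n=="wrist":
        H=np.array(c["hand_eye"]);P=P@H[:3,:3].T+H[:3,3]
        return P@T[1].as_matrix().T+T[0]
    R=cv2.Rodrigues(np.array(c["rvec"],float))[0];return (P-np.array(c["tvec"]).ravel())@R
def orange(p):
    h=cv2.cvtColor(p,cv2.COLOR_RGB2HSV);return (h[...,0]>5)&(h[...,0]<13)&(h[...,1]>200)&(h[...,2]>110)
def pose():
    s=read_state();return s["tcp_pos"],Ro.from_rotvec(s["ee_rot"]),s
E
python3 - <<'E'
from h import *
t,R,s=pose();print(R.as_matrix().round(3))
for n in("side","top"):
    f=np.load(n+"0.npz");p,d=f["p"],f["d"];m=orange(p)
    P=world(n,d,m);ok=(abs(P[:,0]-.58)<.08)&(abs(P[:,1]-.07)<.06)&(P[:,2]>.055)&(P[:,2]<.085);P=P[ok]
    print(n,m.sum(),len(P),P.min(0).round(4),P.max(0).round(4))
    for a in np.arange(.5,.64,.01):
        q=P[(P[:,0]>=a)&(P[:,0]<a+.01)]
        if len(q):print(round(a,3),len(q),q.min(0)[1:].round(4),q.max(0)[1:].round(4),q[:,1].mean().round(4))
    k=cv2.resize(p[190:330,180:360] if n=="side" else p[140:330,120:340],None,fx=3,fy=3,interpolation=cv2.INTER_CUBIC);cv2.imwrite(f"pics/{n}crop.png",k[:,:,::-1])
# board yaw from the top: dark region rectangle
f=np.load("top0.npz");p,d=f["p"],f["d"]
m=regions_of("top","board") 
for r in m:print(r["score"],r["mask"].sum())
P=world("top",d,m[0]["mask"]);P=P[(P[:,2]<.02)&(P[:,2]>.005)]
r=cv2.minAreaRect((P[:,:2]*1000).astype(np.float32));print(r,np.median(P[:,2]))
print(s["clock"])
E
```

```text
[[ 0.949 -0.    -0.314]
 [ 0.314  0.     0.949]
 [-0.    -1.     0.   ]]
side 941 733 [0.5252 0.0602 0.0551] [0.6289 0.0915 0.0789]
0.52 40 [0.0611 0.0656] [0.0711 0.0776] 0.0669
0.53 77 [0.0602 0.0638] [0.0724 0.0785] 0.0682
0.54 73 [0.0604 0.0639] [0.0737 0.0788] 0.0693
0.55 73 [0.0616 0.0635] [0.0739 0.0786] 0.0706
0.56 58 [0.063  0.0661] [0.0748 0.0789] 0.0713
0.57 53 [0.0661 0.0636] [0.0767 0.0751] 0.0722
0.58 48 [0.0682 0.0623] [0.0772 0.0734] 0.0736
0.59 47 [0.0683 0.058 ] [0.0788 0.0714] 0.0751
0.6 105 [0.0686 0.0551] [0.0889 0.073 ] 0.0795
0.61 94 [0.0636 0.0556] [0.0912 0.073 ] 0.0846
0.62 65 [0.0645 0.0552] [0.0915 0.0736] 0.082
top 417 387 [0.5248 0.0563 0.0554] [0.6301 0.0868 0.0779]
0.52 23 [0.0563 0.0696] [0.0682 0.0779] 0.0623
0.53 50 [0.0564 0.0666] [0.0689 0.0776] 0.0623
0.54 48 [0.0573 0.0675] [0.0696 0.0763] 0.0634
0.55 43 [0.0588 0.0649] [0.0705 0.0766] 0.065
0.56 30 [0.0608 0.0693] [0.0707 0.0764] 0.0657
0.57 22 [0.0638 0.0662] [0.0696 0.0732] 0.0669
0.58 24 [0.0648 0.0634] [0.0722 0.071 ] 0.0679
0.59 27 [0.0658 0.0636] [0.0756 0.069 ] 0.0696
0.6 53 [0.0613 0.0556] [0.0863 0.0699] 0.0726
0.61 31 [0.0585 0.0554] [0.0868 0.0717] 0.0731
0.62 34 [0.0592 0.0554] [0.0842 0.0715] 0.0729
0.63 2 [0.0742 0.0561] [0.076  0.0564] 0.0751
0.71 28134
((631.5352783203125, 97.39686584472656), (300.2212219238281, 350.3032531738281), 11.630367279052734) 0.011901550152291551
1.0
```

View pics/sidecrop.png

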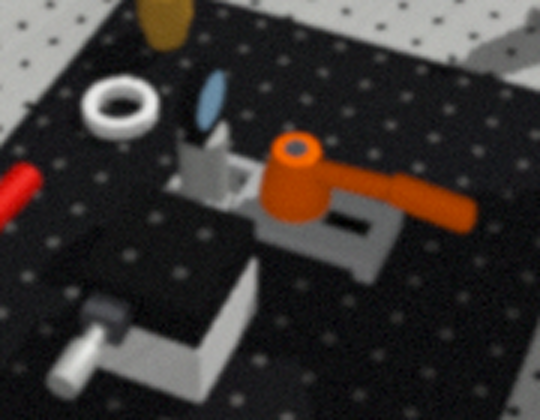

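View pics/topcrop.png

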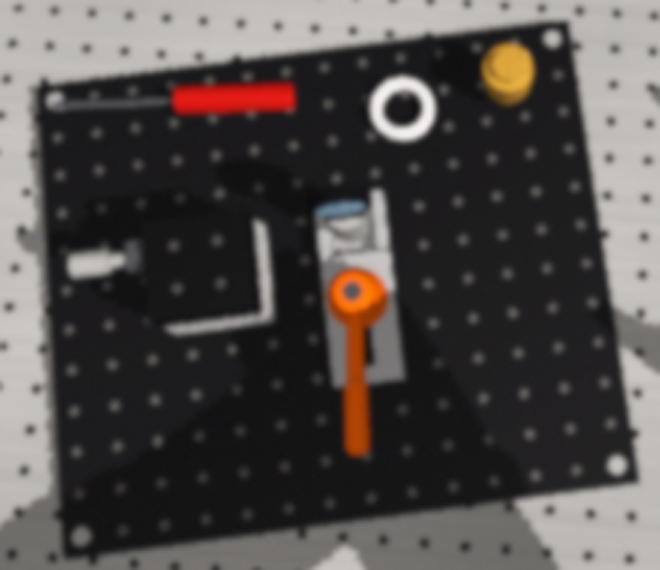

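In the side crop, the middle-sized post (crop 200,150) stands in the fork beside the orange bell (295,170), so it is confirmed. The lever points to the robot's side, at about 187° in world axes. I'll move above the grip for a close look.

Emit:
send_rows([
  {"offset":[0.029,0,0.027],"dr":[0,1,0]},
  {"offset":[0.058,0,0.054],"dr":[0,2,0]},
  {"offset":[0.087,0,0.081],"dr":[0,3,0]},
  {"offset":[0.116,0,0.108],"dr":[0,4,0]},
  {"offset":[0.145,0,0.135],"dr":[0,5,0]},
  {"offset":[0.174,0,0.161],"dr":[0,6,0]},
  {"offset":[0.203,0,0.188],"dr":[0,7,0]},
  {"offset":[0.232,0,0.215],"dr":[0,8,0]},
  {"offset":[0.261,0,0.242],"dr":[0,9,0]},
  {"offset":[0.29,0,0.268],"dr":[0,10,0]},
], claw=60)

```text
clock: 1.88
tcp_pos: [0.3801, -0.2221, 0.2568]
ee_rot: [-1.568, -0.115, 0.112]
force: [1.1, -0.8, 0.4]
finger_gap: 0.0654
```

```bash
cat >> h.py <<'E'
def to(x,y,z,yaw):
    "tool offset and dr (deg) to TCP xyz, tool x at yaw deg"
    t,R,s=pose();c,sn=np.cos(np.radians(yaw)),np.sin(np.radians(yaw))
    Rt=Ro.from_matrix(np.c_[[c,sn,0],[0,0,-1],[-sn,c,0]])
    print("off",R.inv().apply(np.array([x,y,z])-t).round(4),"dr",np.degrees((R.inv()*Rt).as_rotvec()).round(2))
def st():
    t,R,s=pose();X=R.as_matrix()
    print("clk",s["clock"].round(2),"tcp",t.round(4),"yaw",np.degrees(np.arctan2(X[1,0],X[0,0])).round(2),"F",s["force"].round(2),"gap",s["finger_gap"].round(4),"q",s["q"].round(2))
E
python3 -c "
from h import *
st();to(.53,.068,.2,7)"
```

```text
Traceback (most recent call last):
  File "h.py", line 22, in st
    print("clk",s["clock"].round(2),"tcp",t.round(4),"yaw",np.degrees(np.arctan2(X[1,0],X[0,0])).round(2),"F",s["force"].round(2),"gap",s["finger_gap"].round(4),"q",s["q"].round(2))
                ^^^^^^^^^^^^^^^^
AttributeError: 'float' object has no attribute 'round'
```

```bash
sed -i 's/s\["clock"\].round(2)/round(float(s["clock"]),2)/; s/s\["finger_gap"\].round(4)/round(float(s["finger_gap"]),4)/' h.py
python3 -c "
from h import *
st();to(.53,.068,.2,7);print(get_calibration('wrist')['hand_eye'])"
```

```text
clk 1.88 tcp [ 0.3801 -0.2221  0.2568] yaw 8.28 F [ 1.06 -0.82  0.38] gap 0.0654 q [-0.07 -0.4  -0.3  -0.   -1.67 -1.36]
off [0.1901 0.057  0.2655] dr [0.01 1.28 0.08]
[[-1.39761993e-04  9.63787016e-01  2.66673150e-01 -6.71111961e-02]
 [-5.07179847e-04 -2.66673186e-01  9.63786882e-01 -1.17332021e-01]
 [ 9.99999862e-01 -5.50471630e-07  5.26084127e-04 -6.87313266e-04]
 [ 0.00000000e+00  0.00000000e+00  0.00000000e+00  1.00000000e+00]]
```

Emit:
send_rows([
  {"offset":[0.021,0,0.03],"dr":[0,0,0]},
  {"offset":[0.043,0,0.06],"dr":[0,0,0]},
  {"offset":[0.065,0.01,0.09],"dr":[0,0,0]},
  {"offset":[0.087,0.02,0.12],"dr":[0,0,0]},
  {"offset":[0.108,0.03,0.15],"dr":[0,0.5,0]},
  {"offset":[0.13,0.04,0.18],"dr":[0,1,0]},
  {"offset":[0.15,0.05,0.21],"dr":[0,1.3,0]},
  {"offset":[0.17,0.057,0.24],"dr":[0,1.3,0]},
  {"offset":[0.185,0.057,0.258],"dr":[0,1.3,0]},
  {"offset":[0.19,0.057,0.265],"dr":[0,1.3,0]},
])

```text
clock: 2.72
tcp_pos: [0.5299, 0.0683, 0.198]
ee_rot: [-1.569, -0.097, 0.1]
force: [-0.6, -0.5, 0.6]
finger_gap: 0.0651
```

Emit:
send_rows([
  {"offset":[0,0,0],"dr":[0,0,0]},
  {"offset":[0,0,0],"dr":[0,0,0]},
])

```text
clock: 2.88
tcp_pos: [0.5293, 0.0656, 0.1994]
ee_rot: [-1.569, -0.096, 0.097]
force: [-0.2, -0.6, 0.7]
finger_gap: 0.0654
```

```bash
cat > look.py <<'E'
from h import *
import sys
def look(tag):
    t,R,s=pose();p,d=capture("wrist");cv2.imwrite(f"pics/w{tag}.png",p[:,:,::-1]);np.savez(f"w{tag}.npz",p=p,d=d,t=t,r=R.as_rotvec())
    m=orange(p);P=world("wrist",d,m,(t,R));P=P[(P[:,2]>.05)&(P[:,2]<.1)]
    print(len(P),P.min(0).round(4),P.max(0).round(4))
    return P
P=look(sys.argv[1]);st()
for n in("grip","pivot","pedestal","stage_top"):print(n,[(np.round(m["centre"],4),round(m["score"],2)) for m in mark_of("wrist",n)])
if len(P):
    C=np.array([.615,.0755])
    for it in range(5):
        r=np.hypot(*(P[:,:2]-C).T);g=P[(r>.05)&(r<.095)&(P[:,2]>.07)][:,:2]
        (vx,vy,x0,y0)=cv2.fitLine(g.astype(np.float32),cv2.DIST_L2,0,.001,.001).ravel()
    a=np.degrees(np.arctan2(vy,vx))
    print("grip line",a,"mean",g.mean(0).round(4),"top z",np.median(P[(r>.05)&(r<.095)][:,2]))
    B=P[(r<.03)];print("bell",B.min(0).round(4),B.max(0).round(4))
    u=np.array([vx,vy]);n=np.array([-vy,vx])
    if len(g):print("offset of C from line",float((C-g.mean(0))@n),"along range",((g-C)@u).min().round(4),((g-C)@u).max().round(4),"width",np.ptp((g-g.mean(0))@n).round(4))
E
python3 look.py 1
```

```text
33 [0.5247 0.0613 0.0516] [0.6186 0.0909 0.0737]
clk 2.93 tcp [0.5292 0.0652 0.1996] yaw 7.01 F [-0.39  0.17 -0.72] gap 0.0651 q [ 0.5  -0.14 -0.19  0.   -1.52 -1.95]
grip [(array([0.5458, 0.0624, 0.0676]), 0.69), (array([0.631 , 0.1004, 0.0008]), 0.46)]
pivot [(array([0.6146, 0.0705, 0.0678]), 0.61)]
pedestal [(array([0.6675, 0.085 , 0.0121]), 0.96), (array([ 0.5823, -0.177 ,  0.005 ]), 0.66)]
stage_top []
grip line 5.452262 mean [0.5433 0.0709] top z 0.07191610277412044
bell [0.6132 0.0794 0.0516] [0.6186 0.0909 0.0691]
offset of C from line -0.0022042458359921536 along range -0.0875 -0.0505 width 0.0009
```

View pics/w1.png

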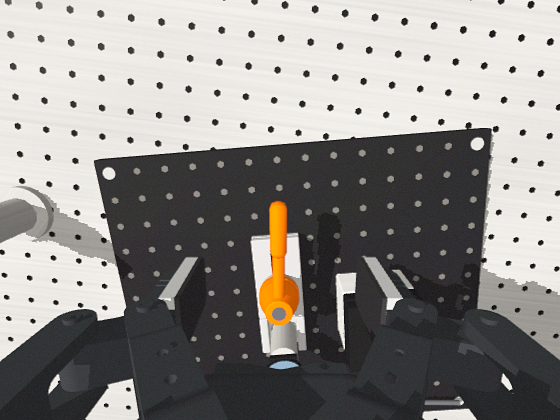

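The wrist view shows the grip at about (278,230) and the bell at (278,300), between the open fingers. My orange threshold was too narrow for this light, so I'll redo it on the stored picture.

```bash
sed -i 's/<13)&(h\[...,1\]>200)/<19)\&(h[...,1]>180)/' h.py; cat > fit.py <<'E'
from h import *
import sys
f=np.load(sys.argv[1]);t,R=f["t"],Ro.from_rotvec(f["r"]);d=f["d"]
P=world("wrist",d,orange(f["p"]),(t,R));P=P[(P[:,2]>.05)&(P[:,2]<.1)&(np.hypot(P[:,0]-.615,P[:,1]-.075)<.11)]
T=P[P[:,2]>.0735];print(len(P),len(T))
B=P[(P[:,2]>.067)&(P[:,2]<.0725)&(np.hypot(P[:,0]-.615,P[:,1]-.075)<.024)]
c,r=cv2.minEnclosingCircle((B[:,:2]*1e3).astype(np.float32));print("bell top circle",c,r,len(B))
if len(T):
    print("grip rect",cv2.minAreaRect((T[:,:2]*1e3).astype(np.float32)),"z",np.median(T[:,2]))
    k=cv2.minAreaRect((T[:,:2]*1e3).astype(np.float32))[0];print("angle",np.degrees(np.arctan2(k[1]-c[1],k[0]-c[0]))%360, np.hypot(k[1]-c[1],k[0]-c[0]))
E
python3 fit.py w1.npz
```

```text
1377 323
bell top circle (609.5067749023438, 72.85169219970703) 18.10857391357422 193
grip rect ((546.1932983398438, 67.91986083984375), (40.66299057006836, 8.74319839477539), 1.2064695358276367) z 0.07469045413810613
angle 184.45408602132602 63.505269663173365
```

```bash
python3 - <<'E'
from h import *
f=np.load("w1.npz");t,R=f["t"],Ro.from_rotvec(f["r"]);d=f["d"]
P=world("wrist",d,orange(f["p"]),(t,R));P=P[(P[:,2]>.05)&(P[:,2]<.1)&(np.hypot(P[:,0]-.615,P[:,1]-.075)<.11)]
for a in np.arange(.515,.645,.008):
    q=P[(P[:,0]>=a)&(P[:,0]<a+.008)]
    if len(q):print(round(a+.004,3),len(q),q[:,1].min().round(4),q[:,1].max().round(4),((q[:,1].min()+q[:,1].max())/2).round(4),np.median(q[:,2]).round(4))
to(.546,.0677,.0615+.006+.05,6)
E
```

```text
0.527 116 0.0573 0.0695 0.0634 0.0724
0.535 82 0.0644 0.0705 0.0675 0.0744
0.543 89 0.0587 0.0715 0.0651 0.0743
0.551 81 0.0595 0.0718 0.0656 0.0744
0.559 83 0.0605 0.0729 0.0667 0.0748
0.567 64 0.0614 0.0723 0.0669 0.0731
0.575 51 0.0685 0.0734 0.0709 0.0704
0.583 57 0.0658 0.0752 0.0705 0.0689
0.591 67 0.0665 0.0762 0.0713 0.0675
0.599 105 0.0653 0.0834 0.0744 0.0644
0.607 367 0.0592 0.0897 0.0744 0.0608
0.615 155 0.058 0.0912 0.0746 0.0619
0.623 58 0.0587 0.0889 0.0738 0.0696
0.631 2 0.0695 0.0729 0.0712 0.0689
off [0.017  0.0823 0.0007] dr [-0.02  0.96  0.05]
```

Emit:
send_rows([
  {"offset":[0.007,0.025,0],"dr":[0,0,0]},
  {"offset":[0.014,0.055,-0.001],"dr":[0,0,0]},
  {"offset":[0.014,0.085,-0.001],"dr":[0,0,0]},
  {"offset":[0.014,0.11,-0.001],"dr":[0,0,0]},
  {"offset":[0.014,0.122,-0.001],"dr":[0,0,0]},
  {"offset":[0.014,0.1265,-0.001],"dr":[0,0,0]},
  {"offset":[0.014,0.1265,-0.001],"dr":[0,0,0]},
  {"offset":[0.014,0.1265,-0.001],"dr":[0,0,0]},
], claw=110, grip_force=30)

```text
clock: 3.8
tcp_pos: [0.5442, 0.0665, 0.0746]
ee_rot: [-1.568, -0.098, 0.094]
force: [-0.3, -0.3, -0.1]
finger_gap: 0.0489
```

```bash
python3 look.py 2; python3 fit.py w2.npz
```

```text
2921 [0.5243 0.057  0.0632] [0.5827 0.0748 0.0768]
clk 3.85 tcp [0.5444 0.0667 0.075 ] yaw 7.03 F [-0.28  0.33  0.02] gap 0.0484 q [ 0.49 -0.04 -0.33  0.   -1.28 -1.94]
grip [(array([0.5492, 0.0639, 0.0693]), 0.8)]
pivot [(array([6.302e-01, 1.014e-01, 3.000e-04]), 0.44)]
pedestal []
stage_top []
grip line 2.824443 mean [0.5457 0.0663] top z 0.074102906973575
2921 1573
bell top circle (0.0, 0.0) 0.0 0
grip rect ((546.2242431640625, 65.56836700439453), (41.502708435058594, 10.641239166259766), 6.641011714935303) z 0.07460422097270145
angle 6.844992253185134 550.1455576225039Traceback (most recent call last):
  File "look.py", line 17, in <module>
    B=P[(r<.03)];print("bell",B.min(0).round(4),B.max(0).round(4))
                              ~~~~~^^^
    return umr_minimum(a, axis, None, out, keepdims, initial, where)
ValueError: zero-size array to reduction operation minimum which has no identity
```

View pics/w2.png

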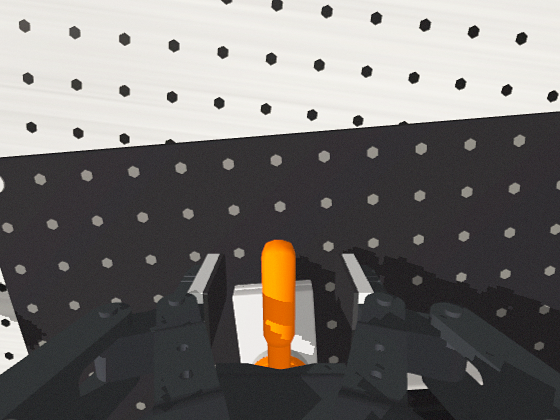

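The lever at (278,290) lies centred and parallel between the pads. Closing on it.

Emit:
send_rows([
  {"offset":[0,0.001,-0.001],"dr":[0,0,0]},
  {"offset":[0,0.001,-0.001],"dr":[0,0,0]},
  {"offset":[0,0.001,-0.001],"dr":[0,0,0]},
  {"offset":[0,0.001,-0.001],"dr":[0,0,0]},
  {"offset":[0,0.001,-0.001],"dr":[0,0,0]},
  {"offset":[0,0.001,-0.001],"dr":[0,0,0]},
  {"offset":[0,0.001,-0.001],"dr":[0,0,0]},
], claw=255, grip_force=40)

```text
clock: 4.63
tcp_pos: [0.5434, 0.0656, 0.0718]
ee_rot: [-1.568, -0.096, 0.097]
force: [-0.5, 1.6, 1.2]
finger_gap: 0.0121
```

Emit:
send_rows([
  {"offset":[0,-0.001,0],"dr":[0,0,0]},
  {"offset":[0,-0.002,0],"dr":[0,0,0]},
  {"offset":[0,-0.003,0],"dr":[0,0,0]},
  {"offset":[0,-0.004,0],"dr":[0,0,0]},
  {"offset":[0,-0.005,0],"dr":[0,0,0]},
  {"offset":[0,-0.006,0],"dr":[0,0,0]},
  {"offset":[0,-0.0065,0],"dr":[0,0,0]},
  {"offset":[0,-0.0065,0],"dr":[0,0,0]},
])

```text
clock: 5.3
tcp_pos: [0.5435, 0.0656, 0.078]
ee_rot: [-1.568, -0.096, 0.096]
force: [5.0, 1.2, -6.8]
finger_gap: 0.0123
```

```bash
python3 -c "
from h import *
st()"
```

```text
clk 5.3 tcp [0.5435 0.0656 0.078 ] yaw 7.02 F [ 5.02  1.18 -6.78] gap 0.0123 q [ 0.49 -0.05 -0.33 -0.   -1.29 -1.94]
```

The lift is confirmed: 6 mm up, with about 6.8 N of spring pull. I'll swing back anticlockwise by 3 teeth (67.5°) in two halves.

Emit:
send_rows([
  {"offset":[0.0001,0,-0.0042],"dr":[0,-3.375,0]},
  {"offset":[0.0005,0,-0.0085],"dr":[0,-6.75,0]},
  {"offset":[0.0011,0,-0.0127],"dr":[0,-10.125,0]},
  {"offset":[0.002,0,-0.0168],"dr":[0,-13.5,0]},
  {"offset":[0.0031,0,-0.0209],"dr":[0,-16.875,0]},
  {"offset":[0.0044,0,-0.0249],"dr":[0,-20.25,0]},
  {"offset":[0.006,0,-0.0289],"dr":[0,-23.625,0]},
  {"offset":[0.0078,0,-0.0327],"dr":[0,-27,0]},
  {"offset":[0.0099,0,-0.0364],"dr":[0,-30.375,0]},
  {"offset":[0.0121,0,-0.04],"dr":[0,-33.75,0]},
])

```text
clock: 6.13
tcp_pos: [0.5606, 0.027, 0.078]
ee_rot: [-1.498, -0.559, 0.558]
force: [5.1, 1.3, -6.4]
finger_gap: 0.012
```

```bash
python3 -c "
from h import *
st()"
```

```text
clk 6.13 tcp [0.5606 0.027  0.078 ] yaw 40.9 F [ 5.06  1.26 -6.42] gap 0.012 q [ 0.41 -0.01 -0.29  0.   -1.29 -1.26]
```

Emit:
send_rows([
  {"offset":[0.0001,0,-0.0042],"dr":[0,-3.375,0]},
  {"offset":[0.0005,0,-0.0085],"dr":[0,-6.75,0]},
  {"offset":[0.0011,0,-0.0127],"dr":[0,-10.125,0]},
  {"offset":[0.002,0,-0.0168],"dr":[0,-13.5,0]},
  {"offset":[0.0031,0,-0.0209],"dr":[0,-16.875,0]},
  {"offset":[0.0044,0,-0.0249],"dr":[0,-20.25,0]},
  {"offset":[0.006,0,-0.0289],"dr":[0,-23.625,0]},
  {"offset":[0.0078,0,-0.0327],"dr":[0,-27,0]},
  {"offset":[0.0099,0,-0.0364],"dr":[0,-30.375,0]},
  {"offset":[0.0121,0,-0.04],"dr":[0,-33.75,0]},
])

```text
clock: 6.97
tcp_pos: [0.5962, 0.0044, 0.078]
ee_rot: [-1.325, -1.01, 1.009]
force: [6.1, 0.2, -6.6]
finger_gap: 0.0121
```

Emit:
send_rows([
  {"offset":[0,0,0],"dr":[0,0,0]},
  {"offset":[0,0.001,0],"dr":[0,0,0]},
  {"offset":[0,0.002,0],"dr":[0,0,0]},
  {"offset":[0,0.003,0],"dr":[0,0,0]},
  {"offset":[0,0.004,0],"dr":[0,0,0]},
  {"offset":[0,0.005,0],"dr":[0,0,0]},
  {"offset":[0,0.006,0],"dr":[0,0,0]},
  {"offset":[0,0.0065,0],"dr":[0,0,0]},
  {"offset":[0,0.0065,0],"dr":[0,0,0]},
])

```text
clock: 7.72
tcp_pos: [0.5962, 0.0043, 0.0724]
ee_rot: [-1.327, -1.008, 1.007]
force: [4.4, -1.4, -3.1]
finger_gap: 0.0124
```

```bash
python3 -c "
from h import *
st()"
```

```text
clk 7.72 tcp [0.5962 0.0043 0.0724] yaw 74.48 F [ 4.4  -1.36 -3.1 ] gap 0.0124 q [ 0.34  0.09 -0.21  0.   -1.28 -0.61]
```

Emit:
send_rows([
  {"offset":[0,0,0],"dr":[0,0,0]},
  {"offset":[0,0,0],"dr":[0,0,0]},
  {"offset":[0,0,0],"dr":[0,0,0]},
  {"offset":[0,0,0],"dr":[0,0,0]},
  {"offset":[0,0,0],"dr":[0,0,0]},
], claw=185)

```text
clock: 8.13
tcp_pos: [0.5955, 0.005, 0.0719]
ee_rot: [-1.325, -1.008, 1.008]
force: [0.1, 0.3, 0.2]
finger_gap: 0.0232
```

```bash
python3 look.py 3; python3 fit.py w3.npz
```

```text
2751 [ 0.5864 -0.0157  0.0618] [0.6111 0.0393 0.0767]
clk 8.18 tcp [0.5955 0.0049 0.0719] yaw 74.53 F [-0.86 -0.46 -0.03] gap 0.0236 q [ 0.34  0.09 -0.21 -0.   -1.28 -0.61]
grip [(array([0.5967, 0.0026, 0.0695]), 0.59)]
pivot []
pedestal []
stage_top []
grip line 74.23079 mean [0.5975 0.0061] top z 0.07396535340248697
2751 1465
bell top circle (0.0, 0.0) 0.0 0
grip rect ((597.4046630859375, 6.750406265258789), (39.371524810791016, 10.703503608703613), 73.82606506347656) z 0.07453335856145848
angle 0.6473892040766147 597.4428001587838Traceback (most recent call last):
  File "look.py", line 17, in <module>
    B=P[(r<.03)];print("bell",B.min(0).round(4),B.max(0).round(4))
                              ~~~~~^^^
    return umr_minimum(a, axis, None, out, keepdims, initial, where)
ValueError: zero-size array to reduction operation minimum which has no identity
```

View pics/w3.png

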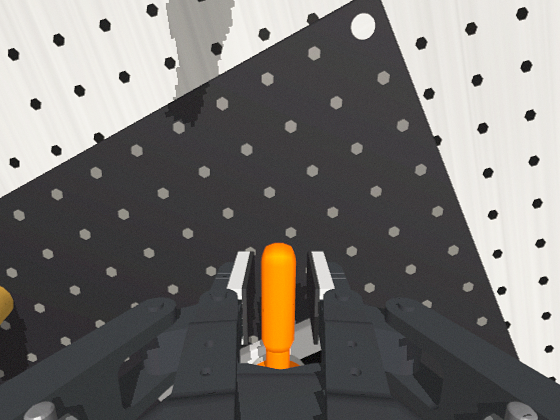

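The lever is centred at (278,300), down (top at 74.5 mm, as at the start), and points to 254°. Now I'll push it clockwise with loosely open jaws.

Emit:
send_rows([
  {"offset":[0.0002,0,0.005],"dr":[0,4,0]},
  {"offset":[0.0007,0,0.01],"dr":[0,8,0]},
  {"offset":[0.0016,0,0.015],"dr":[0,12,0]},
  {"offset":[0.0028,0,0.0198],"dr":[0,16,0]},
  {"offset":[0.0043,0,0.0246],"dr":[0,20,0]},
  {"offset":[0.0062,0,0.0293],"dr":[0,24,0]},
  {"offset":[0.0084,0,0.0338],"dr":[0,28,0]},
  {"offset":[0.0109,0,0.0382],"dr":[0,32,0]},
  {"offset":[0.0138,0,0.0423],"dr":[0,36,0]},
  {"offset":[0.0168,0,0.0463],"dr":[0,40,0]},
])

```text
clock: 9.22
tcp_pos: [0.5556, 0.0335, 0.072]
ee_rot: [-1.519, -0.47, 0.469]
force: [1.9, -0.6, -0.3]
finger_gap: 0.0236
```

```bash
cat >> h.py <<'E'
def tf():
    t,R,s=pose();F=R.inv().apply(s["force"]);r=t[:2]-np.array([.615,.0745])
    print("F tool",F.round(2),"r",np.hypot(*r).round(4),"ang",(np.degrees(np.arctan2(r[1],r[0]))%360).round(2),"torque/72mm",(-(r[0]*s["force"][1]-r[1]*s["force"][0])/-.072).round(2))
E
python3 -c "
from h import *
st();tf()"
```

```text
clk 9.22 tcp [0.5556 0.0335 0.072 ] yaw 34.33 F [ 1.87 -0.63 -0.34] gap 0.0236 q [ 0.42 -0.02 -0.31  0.   -1.28 -1.39]
F tool [ 1.18  0.34 -1.58] r 0.0722 ang 214.57 torque/72mm 1.59
```

Emit:
send_rows([
  {"offset":[0,0,0.0025],"dr":[0,2,0]},
  {"offset":[0.0002,0,0.005],"dr":[0,4,0]},
  {"offset":[0.0004,0,0.0075],"dr":[0,6,0]},
  {"offset":[0.0007,0,0.01],"dr":[0,8,0]},
  {"offset":[0.0011,0,0.0125],"dr":[0,10,0]},
  {"offset":[0.0016,0,0.015],"dr":[0,12,0]},
  {"offset":[0.0021,0,0.0174],"dr":[0,14,0]},
  {"offset":[0.0021,0,0.0174],"dr":[0,14,0]},
])

```text
clock: 9.88
tcp_pos: [0.5474, 0.0492, 0.072]
ee_rot: [-1.552, -0.281, 0.28]
force: [0.8, -0.0, 0.5]
finger_gap: 0.0236
```

```bash
python3 look.py 4|head -3; python3 fit.py w4.npz;python3 -c "
from h import *
st();tf()"
```

```text
3240 [0.5307 0.0327 0.0527] [0.5828 0.0648 0.0771]
clk 9.93 tcp [0.5474 0.0491 0.0719] yaw 20.58 F [ 0.05 -0.86  0.36] gap 0.0237 q [ 0.45 -0.04 -0.33 -0.   -1.28 -1.67]
grip [(array([0.5534, 0.0416, 0.0681]), 0.95)]
3240 1940
bell top circle (0.0, 0.0) 0.0 0
grip rect ((551.9699096679688, 45.743648529052734), (41.173152923583984, 10.846879959106445), 24.198457717895508) z 0.07472048001837982
angle 4.737472817456062 553.8621331699931
clk 10.13 tcp [0.5474 0.0488 0.0718] yaw 20.56 F [ 0.07  0.65 -0.22] gap 0.0231 q [ 0.45 -0.04 -0.33 -0.   -1.28 -1.67]
F tool [0.3  0.22 0.58] r 0.0723 ang 200.79 torque/72mm -0.58Traceback (most recent call last):
  File "look.py", line 17, in <module>
    B=P[(r<.03)];print("bell",B.min(0).round(4),B.max(0).round(4))
                              ~~~~~^^^
    return umr_minimum(a, axis, None, out, keepdims, initial, where)
ValueError: zero-size array to reduction operation minimum which has no identity
```

View pics/w4.png

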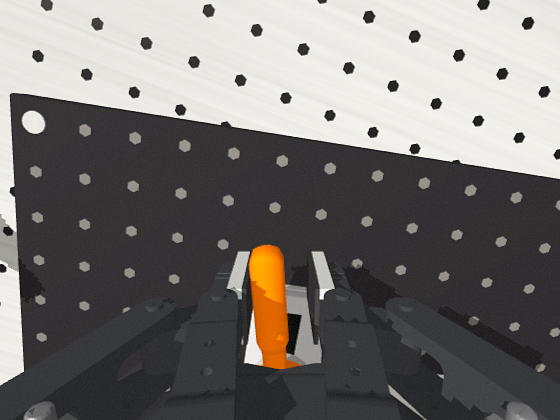

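The lever is in contact with the left finger (268,300), down at 74.7 mm and at 204°. I'll carry on in small steps and watch the push.

Emit:
send_rows([
  {"offset":[0,0,0.0013],"dr":[0,1,0]},
  {"offset":[0,0,0.0025],"dr":[0,2,0]},
  {"offset":[0.0001,0,0.0038],"dr":[0,3,0]},
  {"offset":[0.0002,0,0.005],"dr":[0,4,0]},
])

```text
clock: 10.47
tcp_pos: [0.5457, 0.0538, 0.0718]
ee_rot: [-1.559, -0.225, 0.225]
force: [0.3, -0.5, 0.0]
finger_gap: 0.0235
```

```bash
python3 -c "
from h import *
st();tf()"
```

```text
clk 10.47 tcp [0.5457 0.0538 0.0718] yaw 16.42 F [ 0.32 -0.49  0.03] gap 0.0235 q [ 0.46 -0.04 -0.33 -0.   -1.28 -1.75]
F tool [ 0.17 -0.03 -0.56] r 0.0723 ang 196.67 torque/72mm 0.56
```

Emit:
send_rows([
  {"offset":[0,0,0.0013],"dr":[0,1,0]},
  {"offset":[0,0,0.0025],"dr":[0,2,0]},
  {"offset":[0.0001,0,0.0038],"dr":[0,3,0]},
  {"offset":[0.0002,0,0.005],"dr":[0,4,0]},
])

```text
clock: 10.8
tcp_pos: [0.5445, 0.0587, 0.0718]
ee_rot: [-1.564, -0.17, 0.17]
force: [-0.3, -1.1, -0.5]
finger_gap: 0.0237
```

```bash
python3 -c "
from h import *
st();tf()"
```

```text
clk 10.8 tcp [0.5445 0.0587 0.0718] yaw 12.43 F [-0.35 -1.14 -0.47] gap 0.0237 q [ 0.47 -0.04 -0.34 -0.   -1.28 -1.83]
F tool [-0.59  0.47 -1.04] r 0.0723 ang 192.66 torque/72mm 1.04
```

Emit:
send_rows([
  {"offset":[0,0,0.0013],"dr":[0,1,0]},
  {"offset":[0,0,0.0025],"dr":[0,2,0]},
  {"offset":[0.0001,0,0.0038],"dr":[0,3,0]},
  {"offset":[0.0002,0,0.005],"dr":[0,4,0]},
])

```text
clock: 11.13
tcp_pos: [0.5436, 0.0635, 0.0718]
ee_rot: [-1.568, -0.115, 0.116]
force: [0.4, -1.2, 0.8]
finger_gap: 0.0234
```

```bash
python3 -c "
from h import *
st();tf()"
```

```text
clk 11.13 tcp [0.5436 0.0635 0.0718] yaw 8.42 F [ 0.44 -1.23  0.81] gap 0.0234 q [ 0.48 -0.04 -0.34 -0.   -1.28 -1.91]
F tool [ 0.26 -0.81 -1.28] r 0.0722 ang 188.72 torque/72mm 1.29
```

Emit:
send_rows([
  {"offset":[0,0,0.0013],"dr":[0,1,0]},
  {"offset":[0,0,0.0025],"dr":[0,2,0]},
  {"offset":[0.0001,0,0.0038],"dr":[0,3,0]},
])

```text
clock: 11.38
tcp_pos: [0.5431, 0.0673, 0.0718]
ee_rot: [-1.57, -0.074, 0.075]
force: [-0.2, -0.5, -0.4]
finger_gap: 0.0233
```

```bash
python3 -c "
from h import *
st();tf()"
```

```text
clk 11.38 tcp [0.5431 0.0673 0.0718] yaw 5.42 F [-0.22 -0.48 -0.37] gap 0.0233 q [ 0.49 -0.04 -0.34 -0.   -1.28 -1.97]
F tool [-0.26  0.37 -0.45] r 0.0722 ang 185.71 torque/72mm 0.45
```

Emit:
send_rows([
  {"offset":[0,0,0.0013],"dr":[0,1,0]},
  {"offset":[0,0,0.0025],"dr":[0,2,0]},
  {"offset":[0.0001,0,0.0038],"dr":[0,3,0]},
])

```text
clock: 11.63
tcp_pos: [0.5429, 0.0711, 0.0717]
ee_rot: [-1.571, -0.033, 0.033]
force: [-0.8, -1.1, 0.3]
finger_gap: 0.0229
```

```bash
python3 -c "
from h import *
st();tf()"
```

```text
clk 11.63 tcp [0.5429 0.0711 0.0717] yaw 2.42 F [-0.76 -1.11  0.29] gap 0.0229 q [ 0.5  -0.04 -0.34 -0.   -1.28 -2.03]
F tool [-0.81 -0.29 -1.08] r 0.0722 ang 182.68 torque/72mm 1.08
```

Emit:
send_rows([
  {"offset":[0,0,0.0013],"dr":[0,1,0]},
  {"offset":[0,0,0.0025],"dr":[0,2,0]},
  {"offset":[0.0001,0,0.0038],"dr":[0,3,0]},
])

```text
clock: 11.88
tcp_pos: [0.5428, 0.0749, 0.0718]
ee_rot: [-1.571, 0.008, -0.008]
force: [-1.0, -1.0, 0.3]
finger_gap: 0.0231
```

```bash
python3 -c "
from h import *
st();tf()"
```

```text
clk 11.88 tcp [0.5428 0.0749 0.0718] yaw -0.58 F [-1.03 -0.98  0.3 ] gap 0.0231 q [ 0.5  -0.04 -0.33 -0.   -1.28 -2.08]
F tool [-1.02 -0.3  -0.99] r 0.0722 ang 179.66 torque/72mm 0.98
```

Emit:
send_rows([
  {"offset":[0,0,0.0013],"dr":[0,1,0]},
  {"offset":[0,0,0.0025],"dr":[0,2,0]},
  {"offset":[0.0001,0,0.0038],"dr":[0,3,0]},
])

```text
clock: 12.13
tcp_pos: [0.543, 0.0788, 0.0718]
ee_rot: [-1.57, 0.049, -0.049]
force: [-0.3, -0.4, 1.2]
finger_gap: 0.0232
```

```bash
python3 -c "
from h import *
st();tf()"
```

```text
clk 12.13 tcp [0.543  0.0788 0.0718] yaw -3.58 F [-0.32 -0.42  1.23] gap 0.0232 q [ 0.51 -0.04 -0.33 -0.   -1.28 -2.14]
F tool [-0.29 -1.23 -0.44] r 0.0722 ang 176.61 torque/72mm 0.44
```

Emit:
send_rows([
  {"offset":[0,0,0.0013],"dr":[0,1,0]},
  {"offset":[0,0,0.0025],"dr":[0,2,0]},
  {"offset":[0.0001,0,0.0038],"dr":[0,3,0]},
])

```text
clock: 12.38
tcp_pos: [0.5433, 0.0825, 0.0718]
ee_rot: [-1.569, 0.09, -0.09]
force: [-1.1, -1.1, 0.1]
finger_gap: 0.0235
```

```bash
python3 -c "
from h import *
st();tf()"; python3 look.py 5 2>&1|grep -i grip; python3 fit.py w5.npz
```

```text
clk 12.38 tcp [0.5433 0.0825 0.0718] yaw -6.58 F [-1.13 -1.07  0.05] gap 0.0235 q [ 0.52 -0.04 -0.33 -0.   -1.28 -2.2 ]
F tool [-1.   -0.05 -1.19] r 0.0721 ang 173.63 torque/72mm 1.19
grip [(array([0.5488, 0.0735, 0.0702]), 0.9)]
grip line -4.742276 mean [0.5444 0.0779] top z 0.07427031330968542
3393 2145
bell top circle (0.0, 0.0) 0.0 0
grip rect ((545.3983154296875, 77.38751220703125), (10.931488037109375, 42.405921936035156), 88.05208587646484) z 0.0747146575965887
angle 8.075887416384607 550.8612797421274
```

View pics/w5.png

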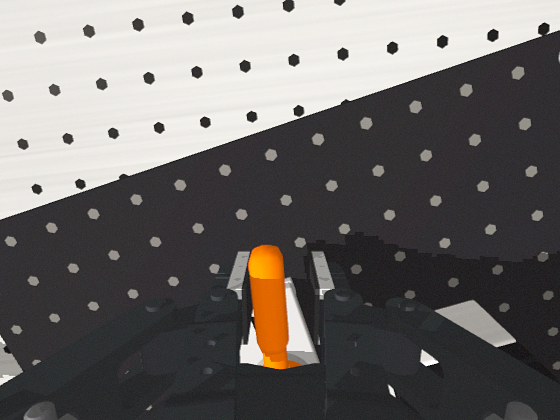

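The lever is at 178° (in world axes), still down, and has turned about 76°. I'll continue in 2° steps.

Emit:
send_rows([
  {"offset":[0,0,0.0013],"dr":[0,1,0]},
  {"offset":[0,0,0.0025],"dr":[0,2,0]},
  {"offset":[0,0,0.0025],"dr":[0,2,0]},
])

```text
clock: 12.88
tcp_pos: [0.5437, 0.0849, 0.0718]
ee_rot: [-1.568, 0.117, -0.117]
force: [0.8, -1.7, 0.1]
finger_gap: 0.0236
```

```bash
python3 -c "
from h import *
st();tf()"
```

```text
clk 12.88 tcp [0.5437 0.0849 0.0718] yaw -8.56 F [ 0.78 -1.66  0.08] gap 0.0236 q [ 0.52 -0.03 -0.33  0.   -1.28 -2.24]
F tool [ 1.02 -0.08 -1.53] r 0.0721 ang 171.69 torque/72mm 1.53
```

Emit:
send_rows([
  {"offset":[0,0,0.0013],"dr":[0,1,0]},
  {"offset":[0,0,0.0025],"dr":[0,2,0]},
  {"offset":[0,0,0.0025],"dr":[0,2,0]},
])

```text
clock: 13.13
tcp_pos: [0.544, 0.0873, 0.0717]
ee_rot: [-1.566, 0.145, -0.145]
force: [-0.2, -2.3, -0.4]
finger_gap: 0.0234
```

```bash
python3 -c "
from h import *
st();tf()"
```

```text
clk 13.13 tcp [0.544  0.0873 0.0717] yaw -10.56 F [-0.15 -2.29 -0.43] gap 0.0234 q [ 0.52 -0.03 -0.33  0.   -1.28 -2.28]
F tool [ 0.27  0.43 -2.28] r 0.0722 ang 169.77 torque/72mm 2.29
```

Emit:
send_rows([
  {"offset":[0,0,0.0013],"dr":[0,1,0]},
  {"offset":[0,0,0.0025],"dr":[0,2,0]},
  {"offset":[0,0,0.0025],"dr":[0,2,0]},
])

```text
clock: 13.38
tcp_pos: [0.5444, 0.0897, 0.0717]
ee_rot: [-1.564, 0.172, -0.172]
force: [-0.0, -3.5, 0.5]
finger_gap: 0.0234
```

```bash
python3 -c "
from h import *
st();tf()"
```

```text
clk 13.38 tcp [0.5444 0.0897 0.0717] yaw -12.56 F [-0.04 -3.51  0.51] gap 0.0234 q [ 0.53 -0.03 -0.32  0.   -1.28 -2.32]
F tool [ 0.72 -0.51 -3.43] r 0.0722 ang 167.84 torque/72mm 3.45
```

Emit:
send_rows([
  {"offset":[0,0,0.0013],"dr":[0,1,0]},
  {"offset":[0,0,0.0025],"dr":[0,2,0]},
  {"offset":[0,0,0.0025],"dr":[0,2,0]},
])

```text
clock: 13.63
tcp_pos: [0.5449, 0.092, 0.0717]
ee_rot: [-1.562, 0.2, -0.199]
force: [0.5, -5.4, 0.1]
finger_gap: 0.0237
```

```bash
python3 -c "
from h import *
st();tf()"
```

```text
clk 13.63 tcp [0.5449 0.092  0.0717] yaw -14.57 F [ 0.48 -5.35  0.05] gap 0.0237 q [ 0.53 -0.03 -0.32  0.   -1.28 -2.36]
F tool [ 1.81 -0.05 -5.06] r 0.0722 ang 165.97 torque/72mm 5.09
```

Emit:
send_rows([
  {"offset":[0,0,0.0013],"dr":[0,1,0]},
  {"offset":[0,0,0.0025],"dr":[0,2,0]},
  {"offset":[0,0,0.0025],"dr":[0,2,0]},
])

```text
clock: 13.88
tcp_pos: [0.5454, 0.0941, 0.0716]
ee_rot: [-1.56, 0.228, -0.227]
force: [-0.0, -5.8, -0.2]
finger_gap: 0.0232
```

```bash
python3 -c "
from h import *
st();tf();print(read_state()['wrist_torque'])"
```

```text
clk 13.88 tcp [0.5454 0.0941 0.0716] yaw -16.58 F [-0.02 -5.8  -0.19] gap 0.0232 q [ 0.53 -0.02 -0.32  0.   -1.28 -2.39]
F tool [ 1.64  0.2  -5.57] r 0.0723 ang 164.28 torque/72mm 5.61
[-2.0521483   0.03283121  0.04846874]
```

Emit:
send_rows([
  {"offset":[0,0,0],"dr":[0,0,0]},
])

```text
clock: 13.97
tcp_pos: [0.5454, 0.0941, 0.0716]
ee_rot: [-1.56, 0.227, -0.226]
force: [-1.4, -6.3, -0.3]
finger_gap: 0.0241
```

```bash
python3 -c "
from h import *
st();tf();print(read_state()['wrist_torque'])"
```

```text
clk 13.97 tcp [0.5454 0.0941 0.0716] yaw -16.52 F [-1.36 -6.35 -0.32] gap 0.0241 q [ 0.53 -0.02 -0.32  0.   -1.28 -2.39]
F tool [ 0.5   0.33 -6.47] r 0.0723 ang 164.28 torque/72mm 6.5
[-1.99349726  0.07089541  0.09023565]
```

Emit:
send_rows([
  {"offset":[0,0,0.0013],"dr":[0,1,0]},
  {"offset":[0,0,0.0022],"dr":[0,1.7,0]},
  {"offset":[0,0,0.0022],"dr":[0,1.7,0]},
])

```text
clock: 14.22
tcp_pos: [0.546, 0.0958, 0.0716]
ee_rot: [-1.558, 0.251, -0.25]
force: [-0.1, -7.4, 0.1]
finger_gap: 0.0235
```

```bash
python3 -c "
from h import *
st();tf();print(read_state()['wrist_torque'])"
```

```text
clk 14.22 tcp [0.546  0.0958 0.0716] yaw -18.27 F [-0.11 -7.36  0.15] gap 0.0235 q [ 0.54 -0.02 -0.32  0.   -1.28 -2.43]
F tool [ 2.2  -0.13 -7.02] r 0.0722 ang 162.83 torque/72mm 7.09
[-2.43400573  0.0917887   0.12175316]
```

Emit:
send_rows([
  {"offset":[0,0,0],"dr":[0,0,0]},
])

```text
clock: 14.3
tcp_pos: [0.546, 0.0958, 0.0716]
ee_rot: [-1.558, 0.25, -0.249]
force: [-0.1, -7.4, -1.2]
finger_gap: 0.0236
```

```bash
python3 -c "
from h import *
st();tf();print(read_state()['wrist_torque'])";  python3 look.py 6 2>&1|grep -i grip; python3 fit.py w6.npz
```

```text
clk 14.3 tcp [0.546  0.0958 0.0716] yaw -18.23 F [-0.1  -7.44 -1.15] gap 0.0236 q [ 0.54 -0.02 -0.32  0.   -1.28 -2.43]
F tool [ 2.24  1.17 -7.1 ] r 0.0723 ang 162.82 torque/72mm 7.16
[-2.42040508  0.07223917  0.11874673]
grip [(array([0.5497, 0.0867, 0.0702]), 0.81)]
grip line -12.612858 mean [0.5448 0.0914] top z 0.0742124444095634
3304 2048
bell top circle (0.0, 0.0) 0.0 0
grip rect ((547.4002075195312, 90.103271484375), (11.016619682312012, 41.38859176635742), 77.15359497070312) z 0.07470559725810239
angle 9.34719478341195 554.7662451200621
```

View pics/w6.png

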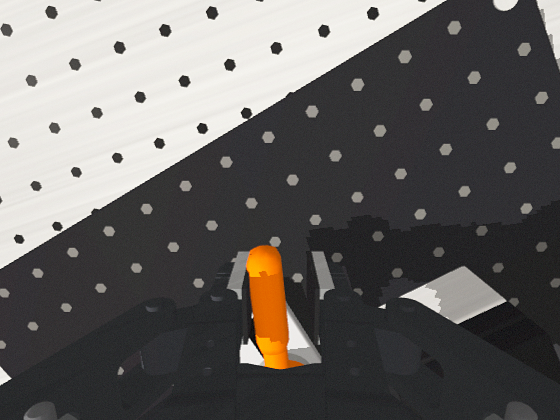

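By torque balance the push is about 8–9 N at the grip, and the lever is at 167° and down. One last small advance.

Emit:
send_rows([
  {"offset":[0,0,0.0007],"dr":[0,0.6,0]},
  {"offset":[0,0,0.0014],"dr":[0,1.1,0]},
  {"offset":[0,0,0.0014],"dr":[0,1.1,0]},
  {"offset":[0,0,0.0014],"dr":[0,1.1,0]},
])

```text
clock: 14.88
tcp_pos: [0.5463, 0.0969, 0.0716]
ee_rot: [-1.557, 0.266, -0.264]
force: [0.3, -8.1, -0.6]
finger_gap: 0.0233
```

```bash
python3 -c "
from h import *
st();tf();print(read_state()['wrist_torque'])"
```

```text
clk 14.88 tcp [0.5463 0.0969 0.0716] yaw -19.34 F [ 0.28 -8.14 -0.58] gap 0.0233 q [ 0.54 -0.02 -0.32  0.   -1.28 -2.45]
F tool [ 2.96  0.6  -7.59] r 0.0722 ang 161.94 torque/72mm 7.67
[-2.70504477  0.11031828  0.08357948]
```

Emit:
send_rows([
  {"offset":[0,0,0.0005],"dr":[0,0.4,0]},
  {"offset":[0,0,0.001],"dr":[0,0.8,0]},
  {"offset":[0,0,0.001],"dr":[0,0.8,0]},
  {"offset":[0,0,0.001],"dr":[0,0.8,0]},
])

```text
clock: 15.22
tcp_pos: [0.5466, 0.0976, 0.0716]
ee_rot: [-1.556, 0.277, -0.275]
force: [-1.0, -8.7, -0.6]
finger_gap: 0.0235
```

```bash
python3 -c "
from h import *
st();tf();print(read_state()['wrist_torque'])"
```

```text
clk 15.22 tcp [0.5466 0.0976 0.0716] yaw -20.14 F [-0.95 -8.65 -0.62] gap 0.0235 q [ 0.54 -0.02 -0.31  0.   -1.28 -2.46]
F tool [ 2.09  0.65 -8.45] r 0.0722 ang 161.3 torque/72mm 8.52
[-2.9256985   0.16758552  0.11583092]
```

The push is about 9.8 N at the grip. Backing off the lever and leaving upwards.

Emit:
send_rows([
  {"offset":[0,0,-0.002],"dr":[0,-2,0]},
  {"offset":[0,0,-0.004],"dr":[0,-4,0]},
  {"offset":[0,0,-0.005],"dr":[0,-4,0]},
  {"offset":[0,0,-0.005],"dr":[0,-4,0]},
  {"offset":[0,0,-0.005],"dr":[0,-4,0]},
], claw=165)

```text
clock: 15.63
tcp_pos: [0.5455, 0.0945, 0.0719]
ee_rot: [-1.559, 0.221, -0.221]
force: [1.7, -3.3, -1.3]
finger_gap: 0.0302
```

```bash
python3 -c "
from h import *
st();tf()"; python3 look.py 7 2>&1|grep -i grip; python3 fit.py w7.npz
```

```text
clk 15.63 tcp [0.5455 0.0945 0.0719] yaw -16.14 F [ 1.72 -3.32 -1.27] gap 0.0302 q [ 0.53 -0.03 -0.32 -0.   -1.28 -2.39]
F tool [ 2.57  1.27 -2.71] r 0.0724 ang 163.92 torque/72mm 2.72
grip [(array([0.5473, 0.0846, 0.0676]), 0.66)]
grip line -9.86929 mean [0.5444 0.0874] top z 0.07422784368798613
3407 2115
bell top circle (0.0, 0.0) 0.0 0
grip rect ((546.6376342773438, 86.39411163330078), (10.880332946777344, 41.99012756347656), 80.25481414794922) z 0.07470351271092646
angle 8.98110485188486 553.4226646363865
```

View pics/w7.png

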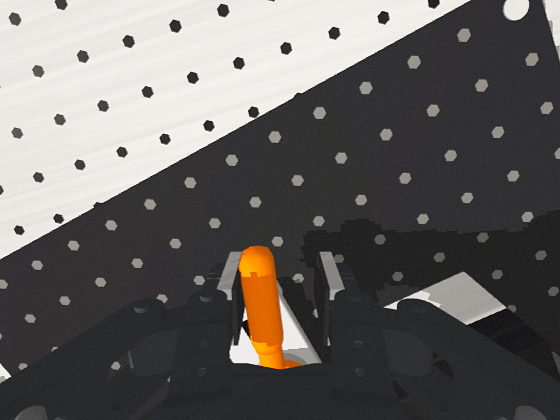

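The lever follows the finger back a few degrees, which may just be tooth play. I'll back off fully and see where it stays.

Emit:
send_rows([
  {"offset":[0,0,-0.003],"dr":[0,-2,0]},
  {"offset":[0,0,-0.006],"dr":[0,-4,0]},
  {"offset":[0,0,-0.007],"dr":[0,-6,0]},
  {"offset":[0,0,-0.007],"dr":[0,-6,0]},
  {"offset":[0,0,-0.007],"dr":[0,-6,0]},
])

```text
clock: 16.3
tcp_pos: [0.5433, 0.0882, 0.0719]
ee_rot: [-1.565, 0.139, -0.139]
force: [0.1, -0.2, 0.2]
finger_gap: 0.0303
```

```bash
python3 -c "
from h import *
st();tf()"; python3 look.py 8 2>&1|grep -i grip; python3 fit.py w8.npz
```

```text
clk 16.3 tcp [0.5433 0.0882 0.0719] yaw -10.14 F [ 0.07 -0.19  0.16] gap 0.0303 q [ 0.53 -0.03 -0.33 -0.   -1.28 -2.27]
F tool [ 0.11 -0.17 -0.17] r 0.073 ang 169.16 torque/72mm 0.17
grip [(array([0.5464, 0.079 , 0.0718]), 0.97)]
grip line -7.052898 mean [0.5443 0.0818] top z 0.07430728186544648
3405 2195
bell top circle (0.0, 0.0) 0.0 0
grip rect ((545.7612915039062, 81.18179321289062), (10.862549781799316, 41.470516204833984), 83.7645263671875) z 0.07475049025808024
angle 8.460688629097543 551.7661378276781
```

View pics/w8.png

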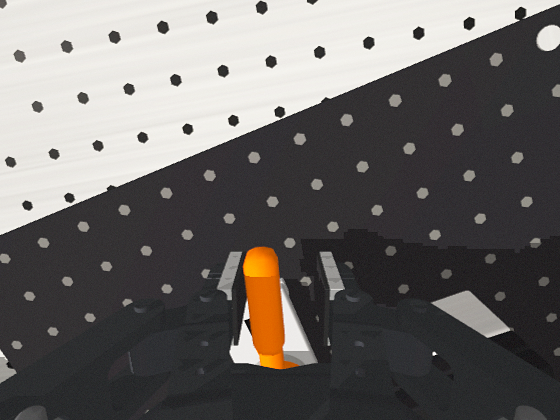

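Emit:
send_rows([
  {"offset":[0,0,-0.002],"dr":[0,-2,0]},
  {"offset":[0,0,-0.003],"dr":[0,-4,0]},
  {"offset":[0,0,-0.003],"dr":[0,-4,0]},
  {"offset":[0,0,-0.003],"dr":[0,-4,0]},
])

```text
clock: 16.88
tcp_pos: [0.5428, 0.0848, 0.0718]
ee_rot: [-1.569, 0.084, -0.084]
force: [0.5, 0.3, 0.0]
finger_gap: 0.0301
```

```bash
python3 -c "
from h import *
st();tf()"; python3 look.py 9 2>&1|grep -i grip; python3 fit.py w9.npz
```

```text
clk 16.88 tcp [0.5428 0.0848 0.0718] yaw -6.15 F [0.46 0.31 0.04] gap 0.0301 q [ 0.52 -0.04 -0.33 -0.   -1.28 -2.2 ]
F tool [ 0.43 -0.04  0.36] r 0.0729 ang 171.92 torque/72mm -0.38
grip []
grip line -8.410719 mean [0.5447 0.0815] top z 0.07428841929738461
3274 2104
bell top circle (0.0, 0.0) 0.0 0
grip rect ((545.6818237304688, 81.10792541503906), (10.774779319763184, 42.133323669433594), 84.4135971069336) z 0.07468310065723863
angle 8.454314711314774 551.676670083974
```

View pics/w9.png

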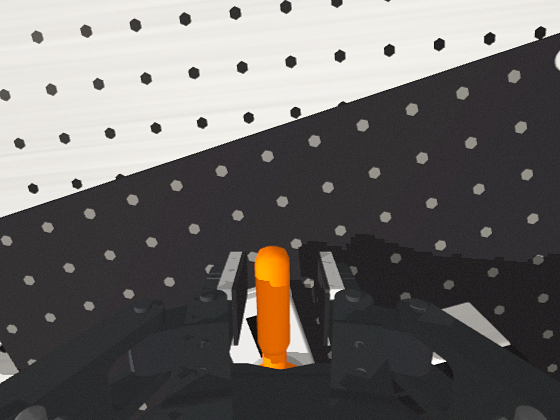

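The lever now rests at 174°, free of both fingers, after springing back from about 165°. I'll push again gently to find out whether the nut kept its load. If it did, the push should be low until near the old position and then steep.

Emit:
send_rows([
  {"offset":[0,0,0.002],"dr":[0,1.6,0]},
  {"offset":[0.0001,0,0.004],"dr":[0,3.2,0]},
  {"offset":[0.0002,0,0.006],"dr":[0,4.8,0]},
  {"offset":[0.0002,0,0.0075],"dr":[0,6,0]},
  {"offset":[0.0002,0,0.0075],"dr":[0,6,0]},
])

```text
clock: 17.55
tcp_pos: [0.5439, 0.0921, 0.0718]
ee_rot: [-1.565, 0.166, -0.166]
force: [1.0, -2.0, -0.1]
finger_gap: 0.0297
```

```bash
python3 -c "
from h import *
st();tf();print(read_state()['wrist_torque'])"; python3 look.py 10 2>&1|grep -i grip; python3 fit.py w10.npz
```

```text
clk 17.55 tcp [0.5439 0.0921 0.0718] yaw -12.13 F [ 0.97 -2.01 -0.11] gap 0.0297 q [ 0.53 -0.03 -0.33  0.   -1.28 -2.31]
F tool [ 1.37  0.11 -1.76] r 0.0732 ang 166.09 torque/72mm 1.74
[-0.42089574 -0.28981606  0.06278797]
grip [(array([0.5444, 0.0829, 0.0696]), 0.69)]
grip line -8.842984 mean [0.5446 0.0844] top z 0.07423037878616981
3390 2144
bell top circle (0.0, 0.0) 0.0 0
grip rect ((546.0392456054688, 83.77359771728516), (10.972040176391602, 41.4565544128418), 83.09395599365234) z 0.07468499466663976
angle 8.72233478165128 552.428161316824
```

Emit:
send_rows([
  {"offset":[0,0,0.0013],"dr":[0,1,0]},
  {"offset":[0,0,0.0025],"dr":[0,2,0]},
  {"offset":[0,0,0.0025],"dr":[0,2,0]},
])

```text
clock: 18.05
tcp_pos: [0.5444, 0.0944, 0.0718]
ee_rot: [-1.563, 0.194, -0.194]
force: [1.1, -3.2, -0.1]
finger_gap: 0.0305
```

```bash
python3 -c "
from h import *
st();tf();print(read_state()['wrist_torque'])"; python3 look.py 11 2>&1|grep -i grip; python3 fit.py w11.npz
```

```text
clk 18.05 tcp [0.5444 0.0944 0.0718] yaw -14.16 F [ 1.09 -3.17 -0.14] gap 0.0305 q [ 0.54 -0.03 -0.32  0.   -1.28 -2.35]
F tool [ 1.83  0.14 -2.81] r 0.0733 ang 164.24 torque/72mm 2.81
[-0.98177045 -0.43014767  0.03856491]
grip [(array([0.5476, 0.0814, 0.0697]), 0.82)]
grip line -9.808131 mean [0.5445 0.0867] top z 0.07421135133018164
3376 2128
bell top circle (0.0, 0.0) 0.0 0
grip rect ((546.398681640625, 85.76215362548828), (10.69314193725586, 41.4095344543457), 80.89039611816406) z 0.07469286428036623
angle 8.920305643402381 553.08829882135
```

Emit:
send_rows([
  {"offset":[0,0,0.0013],"dr":[0,1,0]},
  {"offset":[0,0,0.0025],"dr":[0,2,0]},
  {"offset":[0,0,0.0025],"dr":[0,2,0]},
])

```text
clock: 18.55
tcp_pos: [0.545, 0.0968, 0.0718]
ee_rot: [-1.56, 0.222, -0.222]
force: [1.6, -5.2, -1.7]
finger_gap: 0.03
```

```bash
python3 -c "
from h import *
st();tf();print(read_state()['wrist_torque'])"
```

```text
clk 18.55 tcp [0.545  0.0968 0.0718] yaw -16.19 F [ 1.61 -5.18 -1.72] gap 0.03 q [ 0.54 -0.03 -0.32  0.   -1.28 -2.39]
F tool [ 2.99  1.72 -4.52] r 0.0734 ang 162.35 torque/72mm 4.53
[-1.56802468 -0.82008359  0.10275574]
```

Emit:
send_rows([
  {"offset":[0,0,0.0013],"dr":[0,1,0]},
  {"offset":[0,0,0.0025],"dr":[0,2,0]},
  {"offset":[0,0,0.0025],"dr":[0,2,0]},
])

```text
clock: 18.8
tcp_pos: [0.5457, 0.0987, 0.0717]
ee_rot: [-1.558, 0.249, -0.249]
force: [3.2, -6.2, -0.8]
finger_gap: 0.0301
```

```bash
python3 -c "
from h import *
st();tf();print(read_state()['wrist_torque'])"; python3 look.py 12 2>&1|grep -i grip; python3 fit.py w12.npz
```

```text
clk 18.8 tcp [0.5457 0.0987 0.0717] yaw -18.2 F [ 3.18 -6.19 -0.79] gap 0.0301 q [ 0.54 -0.02 -0.32  0.   -1.28 -2.43]
F tool [ 4.96  0.8  -4.88] r 0.0734 ang 160.77 torque/72mm 4.89
[-2.13278417 -0.92225532  0.16390494]
grip [(array([0.5476, 0.0871, 0.0702]), 0.93)]
grip line -11.168421 mean [0.5443 0.0912] top z 0.0742211665087496
3321 2063
bell top circle (0.0, 0.0) 0.0 0
grip rect ((547.1548461914062, 89.76667785644531), (10.727121353149414, 41.77700424194336), 78.17376708984375) z 0.07470520623913461
angle 9.31699285761085 554.4695502587354
```

Emit:
send_rows([
  {"offset":[0,0,-0.002],"dr":[0,-2,0]},
  {"offset":[0,0,-0.003],"dr":[0,-4,0]},
  {"offset":[0,0,-0.003],"dr":[0,-4,0]},
])

```text
clock: 19.3
tcp_pos: [0.5446, 0.0964, 0.0717]
ee_rot: [-1.562, 0.193, -0.192]
force: [1.7, -3.6, 0.4]
finger_gap: 0.0302
```

```bash
python3 -c "
from h import *
st();tf();print(read_state()['wrist_torque'])"; python3 look.py 13 2>&1|grep -i grip; python3 fit.py w13.npz
```

```text
clk 19.3 tcp [0.5446 0.0964 0.0717] yaw -14.07 F [ 1.75 -3.64  0.38] gap 0.0302 q [ 0.54 -0.03 -0.32 -0.   -1.28 -2.35]
F tool [ 2.58 -0.38 -3.1 ] r 0.0737 ang 162.76 torque/72mm 3.03
[-1.3487549  -0.45497649  0.0404812 ]
grip [(array([0.548 , 0.0826, 0.0689]), 0.87)]
grip line -10.681261 mean [0.5446 0.0882] top z 0.07421886151832488
3365 2133
bell top circle (0.0, 0.0) 0.0 0
grip rect ((546.7160034179688, 87.30577850341797), (11.099973678588867, 42.11310577392578), 80.874267578125) z 0.07465844493654925
angle 9.07302926893619 553.6431046743057
```

Emit:
send_rows([
  {"offset":[0,0,0.0013],"dr":[0,0,0]},
  {"offset":[0,0,0.0026],"dr":[0,0,0]},
  {"offset":[0,0,0.0026],"dr":[0,0,0]},
  {"offset":[0,0,0.0026],"dr":[0,0,0]},
])

```text
clock: 19.88
tcp_pos: [0.5449, 0.0987, 0.0716]
ee_rot: [-1.563, 0.194, -0.192]
force: [-0.6, -6.1, 0.6]
finger_gap: 0.0303
```

```bash
python3 -c "
from h import *
st();tf();print(read_state()['wrist_torque'])"; python3 look.py 14 2>&1|grep -i grip; python3 fit.py w14.npz
```

```text
clk 19.88 tcp [0.5449 0.0987 0.0716] yaw -14.12 F [-0.59 -6.07  0.6 ] gap 0.0303 q [ 0.54 -0.02 -0.32  0.   -1.28 -2.36]
F tool [ 0.91 -0.59 -6.03] r 0.0742 ang 160.98 torque/72mm 6.1
[-1.79958961  0.22571673  0.05850427]
grip [(array([0.5473, 0.0854, 0.0691]), 0.66)]
grip line -12.004405 mean [0.5448 0.0901] top z 0.07421474037946196
3326 2134
bell top circle (0.0, 0.0) 0.0 0
grip rect ((546.8370361328125, 89.0334243774414), (10.812891006469727, 41.195579528808594), 78.15541076660156) z 0.07469518106610692
angle 9.247484762818235 554.0376293564296
```

View pics/w14.png

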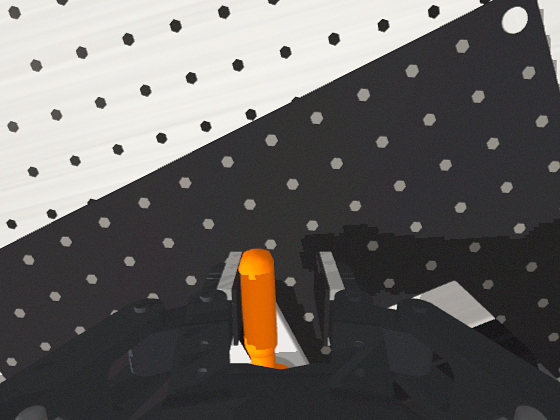

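Emit:
send_rows([
  {"offset":[0,0,0.0013],"dr":[0,1,0]},
  {"offset":[0,0,0.0026],"dr":[0,1,0]},
  {"offset":[0,0,0.0026],"dr":[0,1,0]},
])

```text
clock: 20.38
tcp_pos: [0.5454, 0.1007, 0.0715]
ee_rot: [-1.563, 0.209, -0.206]
force: [-1.0, -7.1, 0.1]
finger_gap: 0.0302
```

```bash
python3 -c "
from h import *
st();tf();print(read_state()['wrist_torque'])"; python3 look.py 15 2>&1|grep -i grip; python3 fit.py w15.npz
```

```text
clk 20.38 tcp [0.5454 0.1007 0.0715] yaw -15.13 F [-1.03 -7.07  0.09] gap 0.0302 q [ 0.55 -0.02 -0.32  0.   -1.28 -2.38]
F tool [ 0.85 -0.07 -7.09] r 0.0744 ang 159.34 torque/72mm 7.21
[-2.37203732  0.22773695  0.08946162]
grip [(array([0.5485, 0.0877, 0.0699]), 0.56)]
grip line -13.01615 mean [0.545 0.092] top z 0.07428946385870214
3267 2120
bell top circle (0.0, 0.0) 0.0 0
grip rect ((547.0013427734375, 90.75922393798828), (11.143363952636719, 41.85043716430664), 76.69496154785156) z 0.07473638753596049
angle 9.420770155511457 554.4796711564542
```

Emit:
send_rows([
  {"offset":[0,0,0.0006],"dr":[0,0.5,0]},
  {"offset":[0,0,0.0012],"dr":[0,0.5,0]},
  {"offset":[0,0,0.0012],"dr":[0,0.5,0]},
])

```text
clock: 20.88
tcp_pos: [0.5457, 0.1016, 0.0715]
ee_rot: [-1.563, 0.216, -0.213]
force: [-0.5, -8.4, 0.2]
finger_gap: 0.0303
```

```bash
python3 -c "
from h import *
st();tf();print(read_state()['wrist_torque'])"; python3 look.py 16 2>&1|grep -i grip; python3 fit.py w16.npz
```

```text
clk 20.88 tcp [0.5457 0.1016 0.0715] yaw -15.64 F [-0.53 -8.4   0.19] gap 0.0303 q [ 0.55 -0.02 -0.31  0.   -1.28 -2.39]
F tool [ 1.75 -0.17 -8.23] r 0.0744 ang 158.68 torque/72mm 8.29
[-2.73044407  0.2307702   0.10618461]
grip [(array([0.5493, 0.0873, 0.0667]), 0.68)]
grip line -13.314564 mean [0.5449 0.0928] top z 0.0742894866957776
3251 2111
bell top circle (0.0, 0.0) 0.0 0
grip rect ((547.4467163085938, 91.38027954101562), (11.016274452209473, 41.97724151611328), 77.02149963378906) z 0.0747295950710894
angle 9.476492491912701 555.0209569791541
```

Emit:
send_rows([
  {"offset":[0,0,0.0006],"dr":[0,0.5,0]},
  {"offset":[0,0,0.001],"dr":[0,0.5,0]},
  {"offset":[0,0,0.001],"dr":[0,0.5,0]},
])

```text
clock: 21.38
tcp_pos: [0.5459, 0.1023, 0.0715]
ee_rot: [-1.563, 0.223, -0.22]
force: [-0.4, -8.4, -0.3]
finger_gap: 0.0298
```

```bash
python3 -c "
from h import *
st();tf();print(read_state()['wrist_torque'])"; python3 look.py 17 2>&1|grep -i grip; python3 fit.py w17.npz; python3 -c "
from h import *
st();tf();print(read_state()['wrist_torque'])"
```

```text
clk 21.38 tcp [0.5459 0.1023 0.0715] yaw -16.14 F [-0.35 -8.4  -0.31] gap 0.0298 q [ 0.55 -0.02 -0.31  0.   -1.28 -2.4 ]
F tool [ 2.    0.33 -8.17] r 0.0745 ang 158.06 torque/72mm 8.2
[-2.99808358  0.25659347  0.07555573]
grip [(array([0.5483, 0.0885, 0.0704]), 0.9)]
grip line -13.737528 mean [0.545  0.0935] top z 0.07419801422766574
3234 2085
bell top circle (0.0, 0.0) 0.0 0
grip rect ((547.8018188476562, 91.92694854736328), (11.183317184448242, 41.57847595214844), 76.05065155029297) z 0.0746702544161631
angle 9.526081144652261 555.4614267453951
clk 21.63 tcp [0.5459 0.1023 0.0715] yaw -16.14 F [-1.15 -9.77  0.58] gap 0.0299 q [ 0.55 -0.02 -0.31  0.   -1.28 -2.4 ]
F tool [ 1.61 -0.56 -9.71] r 0.0745 ang 158.07 torque/72mm 9.82
[-2.98464808  0.23224439  0.09807459]
```

The push is about 10 N at the grip. Backing off fully, opening wider and rising.

Emit:
send_rows([
  {"offset":[0,0,-0.004],"dr":[0,-3,0]},
  {"offset":[0.0003,0,-0.009],"dr":[0,-6,0]},
  {"offset":[0.0005,0,-0.014],"dr":[0,-9,0]},
  {"offset":[0.0005,0,-0.0175],"dr":[0,-10,0]},
  {"offset":[0.0005,0,-0.0175],"dr":[0,-10,0]},
  {"offset":[0.0005,0,-0.0175],"dr":[0,-10,0]},
], claw=150)

```text
clock: 22.13
tcp_pos: [0.5422, 0.0873, 0.0719]
ee_rot: [-1.568, 0.084, -0.085]
force: [0.2, 0.1, 0.8]
finger_gap: 0.0357
```

```bash
python3 look.py 18 2>&1|grep -i grip; python3 fit.py w18.npz; python3 -c "
from h import *
st();tf()"
```

```text
grip [(array([0.5445, 0.0785, 0.0675]), 0.93)]
grip line -8.282115 mean [0.5447 0.0817] top z 0.07430805671659739
3232 2098
bell top circle (0.0, 0.0) 0.0 0
grip rect ((545.8494873046875, 81.31595611572266), (10.640697479248047, 41.795650482177734), 83.87603759765625) z 0.07473332317511165
angle 8.473118701516087 551.8731262797676
clk 22.38 tcp [0.5422 0.0871 0.0718] yaw -6.09 F [-0.54 -0.7   0.52] gap 0.0348 q [ 0.53 -0.04 -0.33 -0.   -1.28 -2.2 ]
F tool [-0.46 -0.52 -0.75] r 0.0739 ang 170.19 torque/72mm 0.8
```

View pics/w18.png

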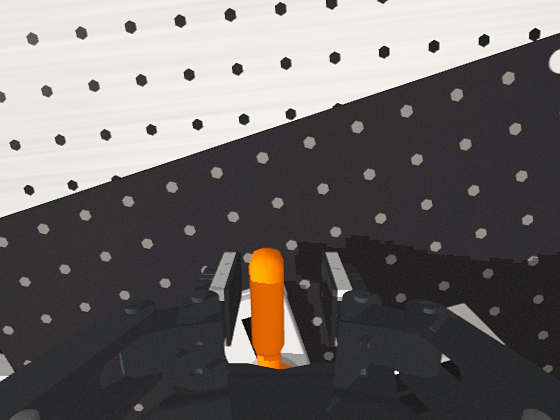

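The lever at (266,300) is clear of both fingers and rests at 174°, top at 74.7 mm, so it is down. Rising.

Emit:
send_rows([
  {"offset":[0,-0.01,0],"dr":[0,0,0]},
  {"offset":[0,-0.03,0],"dr":[0,0,0]},
  {"offset":[0,-0.06,0],"dr":[0,0,0]},
  {"offset":[0,-0.09,0],"dr":[0,0,0]},
  {"offset":[-0.01,-0.12,-0.03],"dr":[0,0,0]},
  {"offset":[-0.02,-0.14,-0.06],"dr":[0,0,0]},
  {"offset":[-0.02,-0.15,-0.09],"dr":[0,0,0]},
  {"offset":[-0.03,-0.15,-0.12],"dr":[0,0,0]},
  {"offset":[-0.03,-0.15,-0.13],"dr":[0,0,0]},
  {"offset":[-0.03,-0.15,-0.13],"dr":[0,0,0]},
])

```text
clock: 23.22
tcp_pos: [0.4983, -0.0412, 0.2233]
ee_rot: [-1.569, 0.084, -0.087]
force: [-0.3, 0.6, -0.5]
finger_gap: 0.0351
```

```bash
python3 - <<'E'
from h import *
st()
for n in("side","top"):
    p,d=capture(n);cv2.imwrite(f"pics/{n}1.png",p[:,:,::-1]);np.savez(f"{n}1.npz",p=p,d=d)
    k=cv2.resize(p[190:330,180:360] if n=="side" else p[140:330,120:340],None,fx=3,fy=3,interpolation=cv2.INTER_CUBIC);cv2.imwrite(f"pics/{n}1crop.png",k[:,:,::-1])
    for t in("grip","pivot","fork","pedestal","objective","lens_ring","ball_driver"):
        print(n,t,[(np.round(m["centre"],3),round(m["score"],2)) for m in mark_of(n,t)])
st()
E
```

```text
clk 23.22 tcp [ 0.4983 -0.0412  0.2233] yaw -6.24 F [-0.25  0.62 -0.51] gap 0.0351 q [ 0.32 -0.23 -0.23  0.   -1.57 -2.  ]
side grip [(array([0.542, 0.08 , 0.066]), 0.61)]
side pivot [(array([0.615, 0.076, 0.067]), 0.8)]
side fork [(array([0.615, 0.077, 0.018]), 0.89)]
side pedestal [(array([ 0.753, -0.165,  0.002]), 0.89), (array([ 0.585, -0.174, -0.001]), 0.55), (array([ 0.758, -0.007,  0.015]), 0.2)]
side objective [(array([ 0.758, -0.004,  0.011]), 0.79), (array([0.735, 0.207, 0.014]), 0.26)]
side lens_ring [(array([0.739, 0.06 , 0.012]), 0.84), (array([0.632, 0.098, 0.001]), 0.4)]
side ball_driver [(array([0.733, 0.205, 0.013]), 0.7)]
top grip [(array([0.545, 0.082, 0.065]), 0.63)]
top pivot [(array([0.616, 0.074, 0.062]), 0.8)]
top fork [(array([0.617, 0.077, 0.019]), 0.77), (array([0.545, 0.083, 0.064]), 0.2)]
top pedestal [(array([0.664, 0.085, 0.018]), 0.77), (array([ 0.747, -0.163, -0.   ]), 0.76)]
top objective [(array([ 0.767, -0.002,  0.011]), 0.52)]
top lens_ring [(array([0.742, 0.062, 0.01 ]), 0.77)]
top ball_driver [(array([0.74 , 0.202, 0.015]), 0.97), (array([ 0.768, -0.003,  0.012]), 0.63), (array([0.628, 0.166, 0.079]), 0.6)]
clk 24.02 tcp [ 0.4986 -0.0393  0.2218] yaw -6.07 F [-0.78 -0.25 -0.93] gap 0.0351 q [ 0.33 -0.23 -0.23 -0.   -1.57 -2.  ]
```

View pics/side1crop.png

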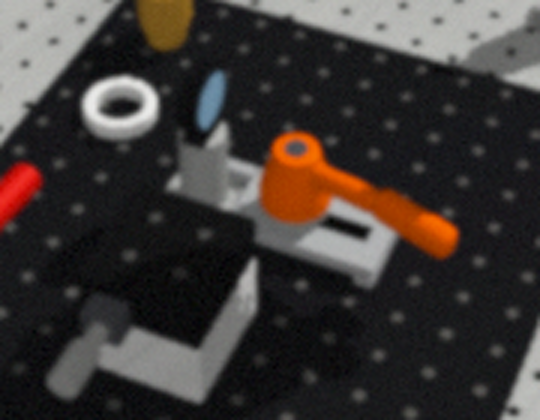

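View pics/top1crop.png

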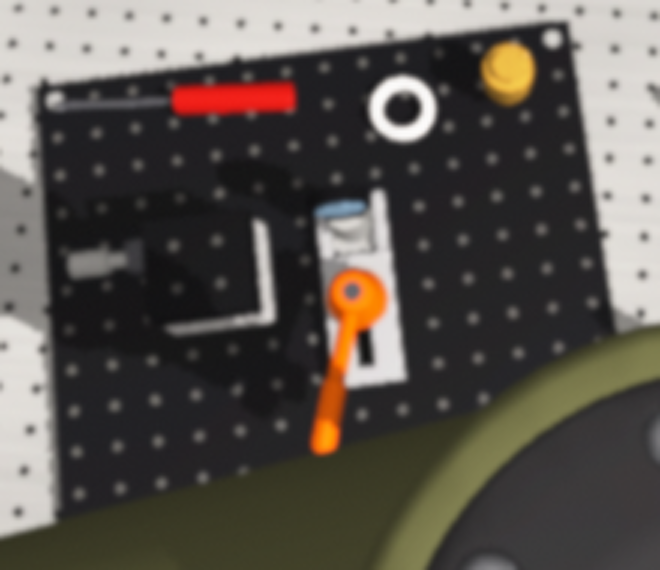

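The lever is down and free, the post, ring, objective and driver are where they were, and the arm is clear. Re-pushing gave a steeper curve, lower than the first loading and meeting it at the top. That indicates the nut held and only the lever and teeth sprang back, so I'm handing in.

```bash
python3 -c "
from h import *
print(job_done());st()"
```

```text
the job is handed in; nothing more can be done
None
the job is handed in; nothing more can be done
```

I lifted the lever about 6 mm off its serrations and swung it back anticlockwise by three teeth (67.5°). I then let it drop in and pushed it clockwise with the jaws loosely open until the push at the grip was about 10 N. After that I let go and moved the arm clear, and handed in at about 24 s of the 51 s.

**Last checks:**
- **Lever:** it is down in its serrations, with the grip top at 74.7 mm as at the start, and it points to about 174° in world axes.
- **Other things on the board:** in the top view the post, lens ring and objective sit within about 3 mm of where they were, which is within the networks' error. The side view agrees for the ring, objective and ball driver. The side view's network missed the post afterwards, but it looks unmoved in that picture. The top view had missed the ball driver at the start.
- **Arm:** the force on the tool was near zero, so it was touching nothing.

**What stayed uncertain:**
- **Fork load:** it could not be measured directly. When released, the lever sprang back 8 to 10°, more than the 5° of tooth play. I pushed it again to about 10 N, and on release it came to rest at the same place. That second push rose more steeply than the first, so I take it that the nut held and only the lever and its teeth gave.
- **10 N figure:** I read 8 to 10 N at the wrist and corrected it for the contact lying slightly outside the middle of the grip, so it could be off by about 1 N.

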